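# Scrape the walnut shells off the chopping board

### The arm

A 6-joint arm with a two-finger parallel gripper is mounted at the origin on a cart in front of the work surface, level with it; the furniture and walls round the work are solid. World frame = base frame: x ahead of the robot, y to its left, z up, the work surface at z = 0. Lengths are in m, angles in rad, forces in N, time in s.
With the tool pointing down it reaches from about 0.3 to 0.825 m from the base axis. Payload 5.4 kg.
Tool frame: the origin (TCP) lies on the centre line of the jaws, within the pads' length; the fingertips stand 11 mm ahead of it and the grasp point (between the pads) lies 8 mm behind it; z points along the fingers, y is the line along which they close (so a half turn about z gives the same grasp; the last joint's range is limited). The gripper opens to 92 mm and grips with 3 to 60 N. Pads are 20 mm wide; open, the fingers measure 128 mm over their backs; the gripper's body (75 mm by 189 mm) begins 69 mm behind the grasp point.
Start: joints at [-1.45, 0.158, 1.597, -0, 1.386, -0.21], TCP at [0.187, -0.544, 0.226] pointing down, gripper open.
Joint ranges: [-2.91, 2.91], [-0.94, 2.29], [0.18, 2.7], [-1.29, 4.43], [0.17, 2.64], [-3, 3]. Speed limits (rad/s): [2.57, 2.57, 3.14, 3.14, 3.14, 3.14].

### API

Orientations are given as [roll, pitch, yaw] about the fixed x, y, z axes, in that order (R = Rz(yaw) Ry(pitch) Rx(roll)).
In Python, from workcell import manip gives the robot as it stands. Calls block until the motion is done:
- manip.goto(position, orientation): joint-space move of the TCP to a pose.
- manip.servo_line(position, velocity=0.15, rot=None, guard=None): straight line of the TCP; rot=None keeps the orientation; velocity is the mean speed in m/s. With guard (N) it stops when the force on the tool has changed by that much, and returns True; else False.
- manip.move_j(angles): joint-space move.
- manip.gripper_to(opening, newtons=None): finger opening in m; newtons is the grip in N (None keeps the last); returns when the fingers have stopped.
- manip.pause(seconds).
- manip.ik(position, orientation): joint angles nearest the present ones, or None.
- manip.sense(): the state.
- manip.grab_frame(name): name is "side" or "top"; returns (picture, depth): 400x640x3 uint8, blue, green, red; 400x640 float32, m along the optical axis (not along the pixel's ray), 0 where there is no reading.
- manip.camera_info(name): a dict with "fx", "fy", "cx", "cy" (pixels), "view" (4x4, takes a point from world to camera coordinates). Camera axes: x right, y down, z forward; pixel columns grow to the right and rows downward; lengths in m; the calibration is good to about 2 mm. A picture is of the moment at which its call begins. camera_info takes no time and is no camera call.
A pose or a line that the arm cannot do raises manip.PlanningError and nothing moves.
- manip.finish_job(): hands the job in; it is judged then, once.
The state is a dict: "time_s": time; "joint_positions": joint angles; "joint_velocities": joint speeds; "joint_efforts": joint torques, N m; "ee_pos": TCP position; "ee_rot": TCP orientation; "ft_force": force on the tool from outside, world axes, zero at the start; "moment": the same for the moment, N m; "gripper_width": finger opening in m; "grasp_force": force on a finger pad.
Only numpy, scipy, OpenCV 4.12 (cv2) and the standard library are available. Lean on these libraries where they do the work, as an engineer would, in place of code of your own. Each camera call takes 0.05 s, during which the arm holds its last target. There are 200 camera calls.

### The job

Take the blue scraper by its grip and sweep both walnut half-shells off the chopping board into the white scraps tray at its end, touching the shells with nothing but the scraper. Then leave the scraper standing upright on the cleared board and let go. Leave the honey jar and the salt shaker where they are.

Things in the scene. Friction and masses are not known exactly. Their poses are not given: they have to be found in the camera images.
- board: fixed pale wooden board, origin under the centre of the wood, on the table, z up. Wood x -130..130, y -100..100 mm, flat top at z 30, no rim. A white tray is fixed to its +x end (robot's left, within 26 degrees): x 130..210 mm, as wide, floor at z 4, outer walls to z 40, far wall's inner face at x 206, no wall towards the wood: shells pushed over the +x edge drop into it.
- scraper: blue block, 0.22 kg, standing on its flat rubber foot (30 x 150 mm). Origin: centre of the underside; z up. Base 34 (x) x 150 (y) x 30 mm high; on it an upright grip 24 mm thick (x), 80 long (y), from z 30 to 80 mm, to be pinched across its thickness. The two 150 mm faces (x = -17, +17 mm) are alike; either may push. It stands alone on table or board.
- shell_a: half a walnut shell, dark brown dome, round side up, 32 mm in diameter, 18 mm high, 14 g, loose on the board; its lowest 6 mm are nearly upright. Origin: centre of its underside. Starts within 50 mm of the board's centre along board x and within 48 mm of its centre line.
- shell_b: the other half of the walnut shell, like shell_a
- honey_jar: glass honey jar with a white lid, 64 mm in diameter, 97 mm high, origin under its centre; a bystander, leave it alone
- salt_shaker: grey salt shaker, 44 mm in diameter, 90 mm high, origin under its centre; a bystander, leave it alone
There are look-alikes about, which are no part of the job. Leave any red or turquoise look-alike of the shell_a alone.

How it is judged:
On the way, in this order (a step that is already met when the one before it is completed fails the run):
1. the scraper is held in the gripper over or on the board (contact force between the fingers and scraper above 0.5 N and x of scraper in the frame of board between -0.15 and 0.15 m and y of scraper in the frame of board between -0.1 and 0.1 m and z of scraper in the frame of board between 0.025 and 0.25 m), for 0.1 s.
2. both shells lie in the tray (x of shell_a in the frame of board between 0.132 and 0.21 m and y of shell_a in the frame of board between -0.1 and 0.1 m and z of shell_a in the frame of board between -0.005 and 0.04 m and x of shell_b in the frame of board between 0.132 and 0.21 m and y of shell_b in the frame of board between -0.1 and 0.1 m and z of shell_b in the frame of board between -0.005 and 0.04 m), for 0.2 s.
At the end, for the whole second after the job is handed in: both shells lie at rest in the tray (their origins 132 to 210 mm along board x, within 100 mm of its centre line, less than 40 mm above the table), and the scraper stands released and at rest on the wooden top, its centre over the wood, upright within 10 degrees (all of step 2 and x of scraper in the frame of board between -0.13 and 0.13 m and y of scraper in the frame of board between -0.1 and 0.1 m and z of scraper in the frame of board between 0.025 and 0.036 m and angle between scraper's own z axis and vertical below 0.17 rad and linear speed of each of scraper, shell_a, shell_b below 0.02 m/s); the robot touches nothing.
It fails at once if the robot itself touches a shell (contact force between any of the arm, the fingers and shell_a above 0.3 N or contact force between any of the arm, the fingers and shell_b above 0.3 N).
It fails at once if the honey jar or the salt shaker is displaced by more than 20 mm or tipped (distance of any of honey_jar, salt_shaker from where it was at the start of the episode above 0.02 m or angle between any of honey_jar, salt_shaker's own z axis and vertical above 0.3 rad).
It also fails if it takes over 53 s, if anything falls off the work surface, if the arm or the gripper's body presses on something with over 40 N, if the wrist force passes 120 N, or if a joint passes its speed limit or range.

## Working session

There is one attempt and no reset: what is moved stays moved. The work goes in short steps, each a Python script; the robot and the scene stay as the last script left them, time stands still between calls to the robot, and variables do not carry over. Pictures are saved under pics/ and viewed, at most 10 in all, crops included, and the job is handed in when it is done.

```bash
mkdir -p pics; python3 - <<'E'
from workcell import manip
import cv2,numpy as np
for n in("top","side"):
    p,d=manip.grab_frame(n); cv2.imwrite(f"pics/{n}0.png",p); np.savez(f"{n}0.npz",p=p,d=d)
    c=manip.camera_info(n); print(n,{k:np.round(v,3).tolist() for k,v in c.items()})
E
```

```text
top {'fx': 441.811, 'fy': 441.811, 'cx': 323.733, 'cy': 201.689, 'view': [[0.014, -0.999, 0.033, -0.109], [-0.996, -0.017, -0.084, 0.584], [0.084, -0.031, -0.996, 0.959], [0.0, 0.0, 0.0, 1.0]]}
side {'fx': 452.822, 'fy': 452.822, 'cx': 316.105, 'cy': 195.721, 'view': [[-1.0, 0.012, -0.017, 0.569], [0.021, 0.51, -0.86, 0.09], [-0.002, -0.86, -0.511, 0.872], [0.0, 0.0, 0.0, 1.0]]}
```

View pics/top0.png

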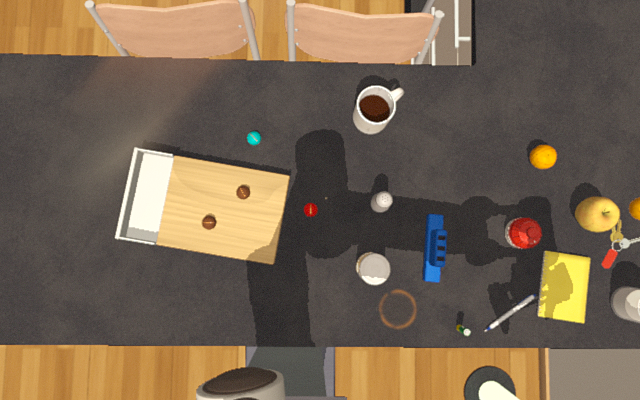

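View pics/side0.png

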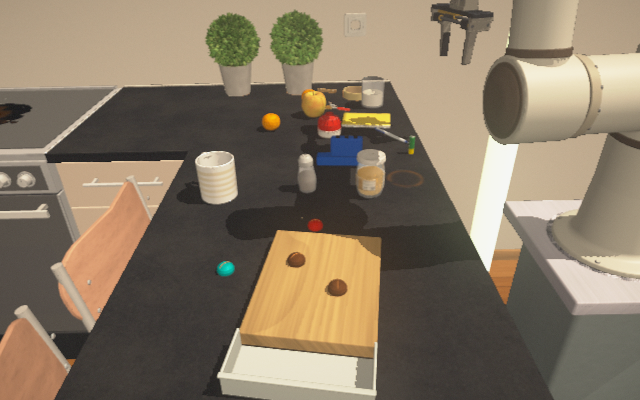

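Top view: the brown shells are at (243,192) and (209,222). The look-alikes are turquoise (254,138) and red (311,210). The scraper is at (434,247), the jar at (374,268), the salt shaker at (382,202), and the tray is at the left end of the board. The two brown domes on the wood are the shells that fit the description.

```bash
cat > h.py <<'E'
from workcell import manip
import cv2,numpy as np
def cloud(n,d):
    c=manip.camera_info(n); V=np.array(c["view"]); v,u=np.mgrid[:400,:640]
    P=np.stack([(u-c["cx"])/c["fx"]*d,(v-c["cy"])/c["fy"]*d,d],-1)
    return (P-V[:3,3])@V[:3,:3]
def ray(n,uv,z):
    c=manip.camera_info(n); V=np.array(c["view"]); o=-V[:3,:3].T@V[:3,3]
    r=V[:3,:3].T@np.array([(uv[0]-c["cx"])/c["fx"],(uv[1]-c["cy"])/c["fy"],1])
    return o+r*(z-o[2])/r[2]
def blobs(m,amin):
    n,l,s,c=cv2.connectedComponentsWithStats(m.astype(np.uint8)); return [(c[i],s[i,4],l==i) for i in range(1,n) if s[i,4]>amin]
def rect(P): 
    (c,s,a)=cv2.minAreaRect((P[:,:2]*1000).astype(np.float32)); return np.round(c,1),np.round(s,1),round(a,1)
def T2(b): # board (x,y,yaw) -> function
    c,s=np.cos(b[2]),np.sin(b[2]); R=np.array([[c,-s],[s,c]]); return R,np.array(b[:2])
E
python3 - <<'E'
from h import *
for n in("top","side"):
    f=np.load(n+"0.npz"); p,d=f["p"],f["d"]; W=cloud(n,d); hsv=cv2.cvtColor(p,cv2.COLOR_BGR2HSV); h,s,v=cv2.split(hsv)
    ok=(d>0)
    print(n)
    blue=(h>102)&(h<125)&(s>140)&ok
    for c,a,m in blobs(blue,150):
        P=W[m]; print("blue",c.round(),a,P[:,2].min().round(3),P[:,2].max().round(3),rect(P))
        for lo,hi in((.07,.09),(.02,.036)):
            Q=P[(P[:,2]>lo)&(P[:,2]<hi)]
            if len(Q)>9: print("  z",lo,len(Q),rect(Q),np.median(Q,0).round(4))
    wood=(h>10)&(h<28)&(s>60)&(v>110)&(abs(W[...,2]-.03)<.012)&ok
    for c,a,m in blobs(wood,2000): print("wood",c.round(),a,np.median(W[m],0).round(3),rect(W[m]))
    br=(h<15)&(s>80)&(v<130)&ok&(W[...,2]>.025)&(W[...,2]<.065)&(abs(W[...,0]-.55)<.25)
    for c,a,m in blobs(br,40): print("brown",c.round(1),a,W[m].max(0).round(3),"ray",ray(n,c,.039).round(4), rect(W[m]))
    if n=="top":
        for nm,q,r in(("jar",(374,268),.097),("salt",(382,202),.09)):
            print(nm,ray(n,q,r).round(3),W[q[1],q[0]].round(3))
    cv2.imwrite(f"pics/blue_{n}.png",cv2.resize(p[170:300,180:460] if n=="top" else p[120:320,220:420],None,fx=2.8,fy=2.8))
E
```

```text
top
blue [434. 247.] 1210 -0.002 0.086 (array([ 486.4, -355. ]), array([ 54. , 151.7]), 86.1)
  z 0.07 356 (array([ 488.5, -345.2]), array([25.3, 79. ]), 85.9) [ 0.4876 -0.3423  0.0795]
  z 0.02 633 (array([ 488.1, -345.4]), array([ 34.5, 149.6]), 86.3) [ 0.4885 -0.3383  0.0304]
wood [223. 210.] 10410 [0.564 0.121 0.031] (array([565.9, 121.6]), array([259.2, 200.3]), 81.0)
brown [375.3 112.6] 352 [ 0.8   -0.177  0.053] ray [ 0.7878 -0.2131  0.039 ] (array([ 782.8, -209.7]), array([65.5, 34. ]), 89.7)
brown [244.7 189.3] 43 [0.616 0.089 0.047] ray [0.6091 0.0741 0.039 ] (array([607. ,  75.6]), array([25.9, 19.4]), 57.2)
brown [210.5 219.4] 47 [0.552 0.161 0.05 ] ray [0.5419 0.146  0.039 ] (array([540.4, 146.2]), array([26.5, 17.3]), 54.5)
jar [ 0.445 -0.203  0.097] [ 0.445 -0.203  0.1  ]
salt [ 0.582 -0.22   0.09 ] [ 0.582 -0.221  0.089]
side
blue [341. 152.] 928 0.011 0.084 (array([ 506.5, -343.9]), array([ 36.5, 110.4]), 85.8)
  z 0.07 162 (array([ 489.5, -337.9]), array([13.9, 74.4]), 84.9) [ 0.4898 -0.3365  0.077 ]
  z 0.02 285 (array([ 511.9, -343.8]), array([36. , 98.8]), 83.3) [ 0.5216 -0.3339  0.03  ]
wood [317. 293.] 13488 [0.567 0.162 0.032] (array([566.1, 123.2]), array([265.4, 199.9]), 81.0)
brown [294.5 261.4] 126 [0.618 0.094 0.05 ] ray [0.6064 0.0859 0.039 ] (array([605.7,  86. ]), array([17.9, 27.3]), 59.3)
brown [334.8 289.1] 134 [0.551 0.168 0.049] ray [0.5407 0.1571 0.039 ] (array([539.7, 158.2]), array([17.3, 25.8]), 46.3)
```

View pics/blue_top.png

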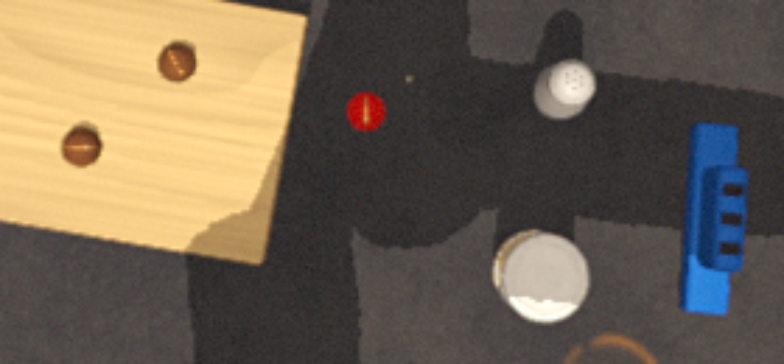

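The scraper's top face measures 25x79 mm at z 80 mm and its base 34x150 mm, so it matches. The wood measures 259x200 mm at z 31 mm, centred at (0.566, 0.1215) with yaw 81°. The crop confirms two brown half-shells on the wood and the red look-alike off it. Next I grasp and lift.

```bash
python3 - <<'E'
from h import *
pi=np.pi; S=(0.4885,-0.344); best=None
for yaw in(-4,176):
    o=[pi,0,np.radians(yaw)]; j=manip.ik([*S,.25],o); print(yaw,None if j is None else np.round(j,2))
    j2=manip.ik([.556,.022,.2],[pi,0,np.radians(yaw-5)]); print(None if j2 is None else np.round(j2,2))
    if j is not None and (best is None or abs(j[5])<best[0]): best=(abs(j[5]),yaw)
o=[pi,0,np.radians(best[1])]; print(best)
manip.gripper_to(.085); manip.goto([*S,.20],o)
print("guard",manip.servo_line([*S,.052],.12,guard=6)); s=manip.sense(); print(s["ee_pos"],s["time_s"])
manip.gripper_to(0.0,30); s=manip.sense(); print(s["gripper_width"],s["grasp_force"])
manip.servo_line([*S,.205],.15)
s=manip.sense(); print(s["gripper_width"],s["grasp_force"],s["ft_force"],s["time_s"])
cv2.imwrite("pics/lift_side.png",manip.grab_frame("side")[0])
E
```

```text
-4 [-0.82  0.2   1.5  -0.    1.44  0.83]
[-0.18  0.13  1.68 -0.    1.33  1.55]
176 [-0.82  0.2   1.5   0.    1.44 -2.32]
[-0.18  0.13  1.68  0.    1.33 -1.59]
(np.float64(0.8250204937497028), -4)
guard False
[ 0.48907723 -0.34456354  0.05298951] 3.1583
0.023682271562834062 29.998494386672974
0.02381852078849923 29.99689757823944 [-0.26655854  0.92752141 -1.32887446] 5.2667
```

View pics/lift_side.png

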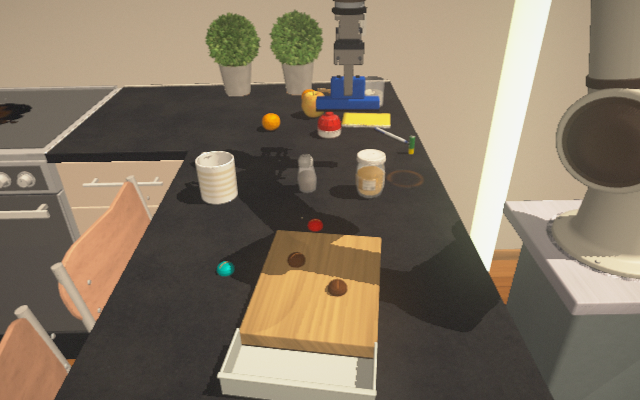

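The scraper is held level at about (347,98), and the jar, shaker and shells have not moved. Next I carry it over to the near-right end of the board and set it down behind the shells.

```bash
cat >> h.py <<'E'
B=(0.566,0.1215,np.radians(81)); O=[np.pi,0,np.radians(-9)]
def bw(x,y,z): R,t=T2(B); return [*(R@[x,y]+t),z]
E
python3 - <<'E'
from h import *
manip.servo_line(bw(-.10,-.006,.205),.2,rot=O)
manip.servo_line(bw(-.10,-.006,.10),.12)
print(manip.servo_line(bw(-.10,-.006,.079),.03,guard=5)); s=manip.sense(); print(s["ee_pos"],s["ft_force"],s["grasp_force"],s["time_s"])
p,d=manip.grab_frame("side"); q,_=manip.grab_frame("top")
cv2.imwrite("pics/set.png",np.hstack([cv2.resize(p[150:400,200:420],(400,455)),cv2.resize(q[120:290,110:310],(400,455))]))
E
```

```text
True
[0.5560344  0.02191633 0.08195647] [-0.8860403  -0.64350987  4.28435398] 30.000644624233246 8.9333
```

View pics/set.png

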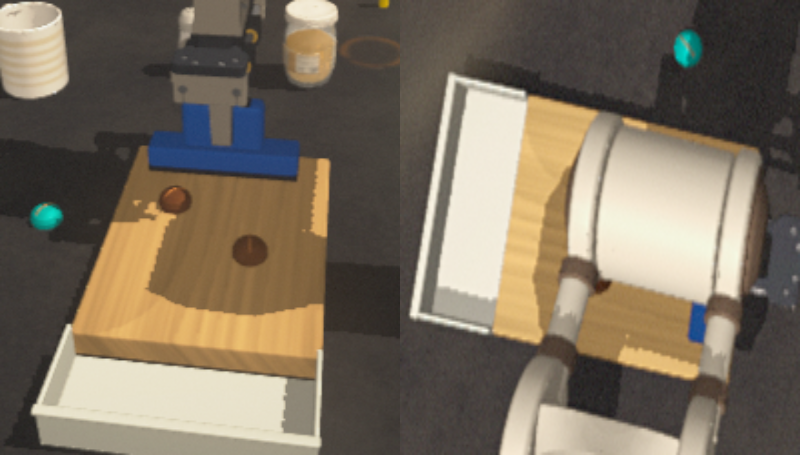

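The scraper stands on the near edge of the board. Both shells, at crop (175,198) and (250,250), lie within its width (150–298). Now I sweep.

```bash
python3 - <<'E'
from h import *
s=manip.sense()["ee_pos"][2]; z=.0828
manip.servo_line(bw(-.10,-.006,z),.02)
manip.servo_line(bw(.05,-.006,z),.06); p1=manip.grab_frame("side")[0]
manip.servo_line(bw(.126,-.006,z),.06); manip.pause(.4); p2=manip.grab_frame("side")[0]
s=manip.sense(); print(s["ee_pos"],s["ft_force"],s["gripper_width"],s["time_s"])
cv2.imwrite("pics/sweep.png",np.hstack([cv2.resize(p[150:400,200:420],(400,455)) for p in(p1,p2)]))
E
```

```text
[0.59324503 0.24473129 0.08486747] [-0.69367713 -2.75215803  5.61594692] 0.023713684195141523 13.8583
```

View pics/sweep.png

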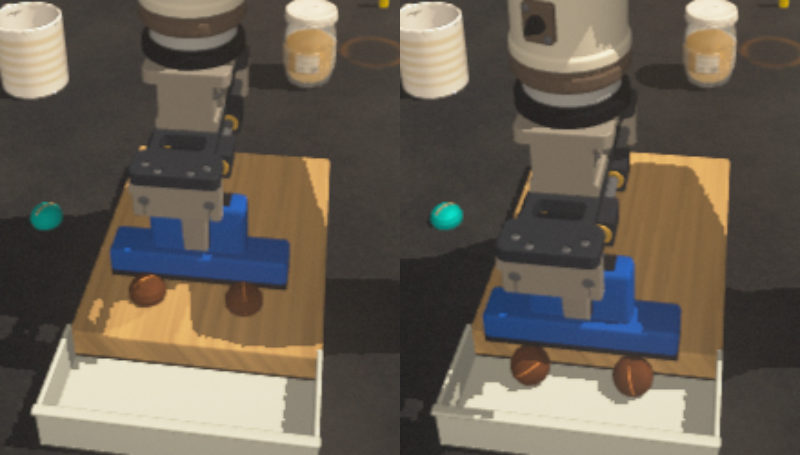

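Both shells are at or over the +x edge. I'll measure their heights and positions.

```bash
cat >> h.py <<'E'
def shells(n="side"):
    p,d=manip.grab_frame(n); W=cloud(n,d); h,s,v=cv2.split(cv2.cvtColor(p,cv2.COLOR_BGR2HSV)); R,t=T2(B)
    X=(W[...,:2]-t)@R
    m=((h<15)|(h>172))&(s>90)&(v<150)&(d>0)&(abs(X[...,0]-.08)<.22)&(abs(X[...,1])<.098)&(W[...,2]>.003)&(W[...,2]<.07)
    for c,a,k in blobs(m,40):
        print(c.round(),a,"board x",X[k][:,0].min().round(3),X[k][:,0].max().round(3),"y",np.median(X[k][:,1]).round(3),"z",np.percentile(W[k][:,2],[2,50,98]).round(3))
    return p
E
python3 - <<'E'
from h import *
p=shells(); cv2.imwrite("pics/s2.png",cv2.resize(p[290:400,220:420],None,fx=4,fy=4))
E
```

```text
[271. 350.] 348 board x 0.138 0.16 y -0.045 z [0.014 0.029 0.036]
[328. 356.] 353 board x 0.13 0.161 y 0.035 z [0.014 0.029 0.036]
```

View pics/s2.png

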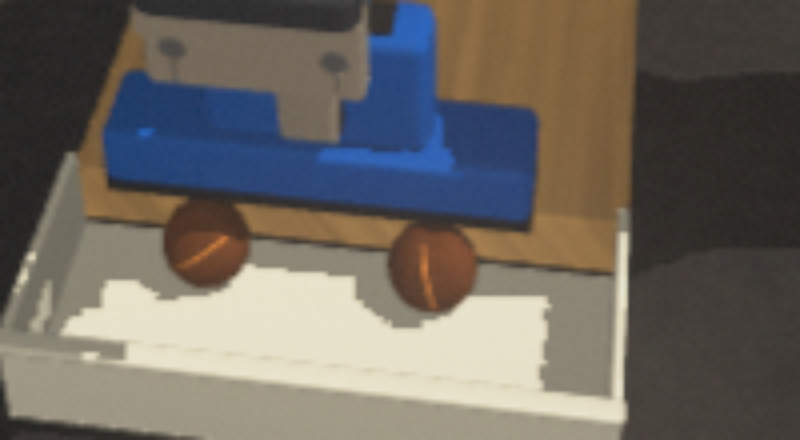

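Both shells dropped and are standing on edge against the wood's end face, under the overhanging foot. I'll back off and see whether they settle.

```bash
python3 - <<'E'
from h import *
manip.servo_line(bw(.06,-.006,.086),.1); manip.pause(.4)
p=shells(); s=manip.sense(); print(s["ft_force"],s["time_s"]); cv2.imwrite("pics/s3.png",cv2.resize(p[270:400,220:420],None,fx=4,fy=4))
E
```

```text
[272. 348.] 359 board x 0.134 0.157 y -0.044 z [0.014 0.027 0.034]
[329. 354.] 366 board x 0.127 0.157 y 0.036 z [0.014 0.028 0.035]
[-0.40806904 -0.47226987 -3.18434716] 15.1667
```

View pics/s3.png

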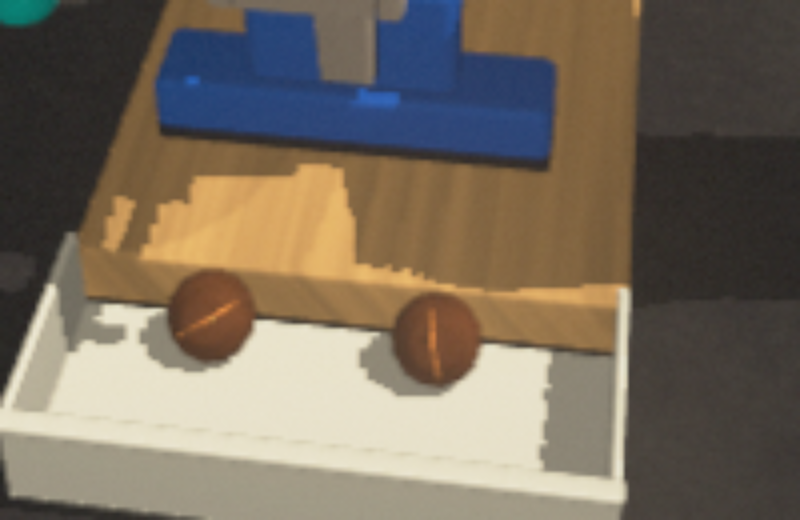

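Both still stand on edge against the wood, with their rims about 5 mm above the wood top. That leaves their origins too close to 132 mm. I'll find the wood with the foot, then push the rims outward so they tip into the tray.

```bash
python3 - <<'E'
from h import *
print(manip.servo_line(bw(.06,-.006,.078),.02,guard=4)); z=manip.sense()["ee_pos"][2]; print(z)
z+=.0006
manip.servo_line(bw(.06,-.006,z),.02)
manip.servo_line(bw(.10,-.006,z),.06)
print(manip.servo_line(bw(.150,-.006,z),.04,guard=12)); manip.pause(.3)
s=manip.sense(); print(s["ee_pos"],s["ft_force"],s["time_s"]); shells()
R,t=T2(B); print((np.array(s["ee_pos"][:2])-t)@R)
manip.servo_line(bw(.05,-.006,z+.003),.12); manip.pause(.4)
p=shells(); s=manip.sense(); print(s["time_s"]); cv2.imwrite("pics/s4.png",cv2.resize(p[270:400,220:420],None,fx=4,fy=4))
E
```

```text
True
0.08189629951421254
True
[0.59137685 0.24039781 0.08291385] [-1.4693203  -4.2233745   5.42982863] 17.55
[272. 349.] 358 board x 0.13 0.158 y -0.044 z [0.014 0.027 0.035]
[329. 355.] 350 board x 0.138 0.159 y 0.036 z [0.014 0.028 0.035]
[ 0.1214038 -0.0064647]
[272. 348.] 356 board x 0.133 0.158 y -0.044 z [0.013 0.027 0.035]
[329. 354.] 370 board x 0.131 0.157 y 0.036 z [0.014 0.027 0.034]
18.8
```

View pics/s4.png

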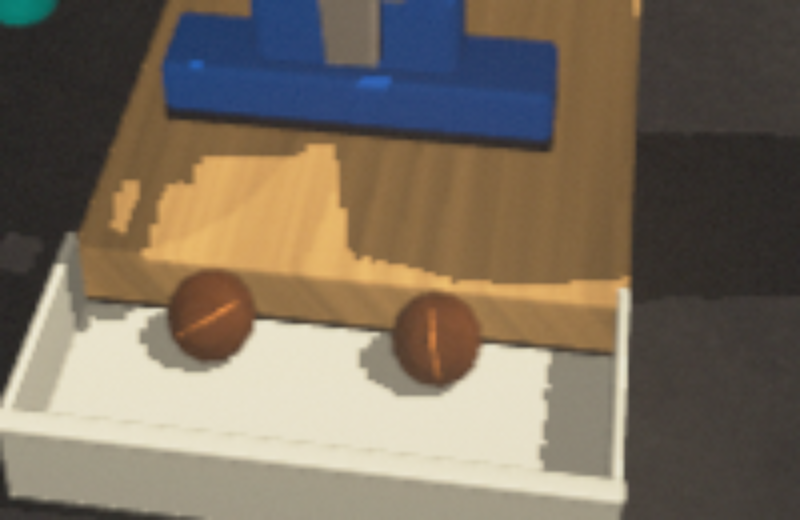

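The foot rides on the rims instead of tipping them. Before trying something else, I'll fit spheres (r 16) to the domes to see where their origins are.

```bash
cat >> h.py <<'E'
from scipy.optimize import least_squares
def fit(n="side"):
    F=[manip.grab_frame(n) for _ in range(3)]; p=F[0][0]; d=np.median([f[1] for f in F],0); W=cloud(n,d); R,t=T2(B)
    X=np.dstack([(W[...,:2]-t)@R,W[...,2]])
    h,s,v=cv2.split(cv2.cvtColor(p,cv2.COLOR_BGR2HSV))
    m=((h<15)|(h>172))&(s>90)&(v<150)&(d>0)&(abs(X[...,0]-.165)<.05)&(abs(X[...,1])<.1)&(X[...,2]<.07)
    for c,a,k in blobs(m,40):
        P=X[cv2.erode(k.astype(np.uint8),np.ones((3,3)))>0]
        r=least_squares(lambda q:np.linalg.norm(P-q,axis=1)-.016,P.mean(0)+[-.005,0,-.01],loss="soft_l1",f_scale=.001)
        print("sphere",c.round(),len(P),r.x.round(4),"rms",np.sqrt(np.mean(r.fun**2)).round(4))
    w=(h>10)&(h<28)&(s>60)&(v>110)&(abs(X[...,2]-.03)<.003)&(X[...,0]>.1); print("wood edge",np.percentile(X[w][:,0],[90,99]).round(4))
    fl=(s<50)&(v>120)&(X[...,0]>.17)&(X[...,0]<.195)&(abs(X[...,1])<.09); print("floor z",np.median(X[fl][:,2]).round(4))
    f=(s<50)&(v>120)&(X[...,2]>.036)&(X[...,2]<.044)&(X[...,0]>.18)&(abs(X[...,1])<.09); print("far wall top",np.percentile(X[f][:,0],[2,50,98]).round(4))
    return p
E
python3 -c "
from h import *
fit()"
```

```text
sphere [272. 348.] 234 [ 0.14   -0.0455  0.0182] rms 0.0006
sphere [329. 354.] 241 [0.1399 0.0348 0.0184] rms 0.0006
wood edge [0.1302 0.1511]
floor z 0.0057
far wall top [0.2061 0.2111 0.2141]
```

The sphere centres are at board x 0.140 and z 0.018, with an rms of 0.6 mm. The origin is about 2 mm from each centre, so both lie at x ≥ 0.135 whatever the tilt. They lean at about 35° on the tray floor, which meets the criterion. Now I set the scraper down well back on the board and release it.

```bash
python3 - <<'E'
from h import *
manip.servo_line(bw(-.02,-.003,.087),.1)
print(manip.servo_line(bw(-.02,-.003,.078),.02,guard=4)); z=manip.sense()["ee_pos"][2]
manip.servo_line(bw(-.02,-.003,z),.02); manip.pause(.2)
manip.gripper_to(.07); manip.pause(.2)
manip.servo_line(bw(-.02,-.003,.24),.12)
manip.goto([.35,-.25,.3],O); manip.pause(.3)
fit(); p=manip.grab_frame("side")[0]; q,d=manip.grab_frame("top"); W=cloud("top",d)
h,s,v=cv2.split(cv2.cvtColor(q,cv2.COLOR_BGR2HSV)); R,t=T2(B)
for c,a,m in blobs((h>102)&(h<125)&(s>140)&(d>0),150):
    P=W[m]; P[:,:2]=(P[:,:2]-t)@R
    for lo,hi in((.1,.12),(.052,.068)): Q=P[(P[:,2]>lo)&(P[:,2]<hi)]; print(len(Q),rect(Q),np.median(Q[:,2]))
h0=manip.sense(); print(h0["time_s"],h0["gripper_width"])
for n,u,zz in(("jar",(374,268),0),("salt",(382,202),0)): print(n,W[u[1],u[0]].round(3))
cv2.imwrite("pics/end.png",np.hstack([cv2.resize(p[120:400,190:420],(400,487)),cv2.resize(q[120:300,110:410],(400,487))]))
E
```

```text
True
sphere [272. 348.] 233 [ 0.14   -0.0454  0.0181] rms 0.0006
sphere [329. 354.] 239 [0.1399 0.0349 0.0184] rms 0.0007
wood edge [0.1306 0.1517]
floor z 0.0056
far wall top [0.2062 0.2111 0.2141]
330 (array([-21.2,  -2.9]), array([21.9, 79. ]), 0.5) 0.11000130532823277
598 (array([-21.2,  -2.9]), array([146.7,  32.1]), 89.9) 0.06024864628563031
25.1667 0.07009678013588452
jar [ 0.445 -0.203  0.095]
salt [ 0.582 -0.221  0.087]
```

View pics/end.png

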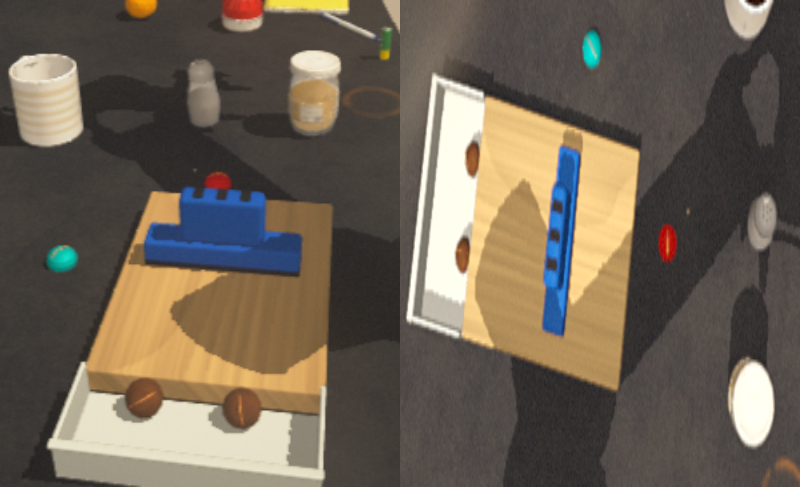

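The scraper stands upright on the wood at (-21,-3) mm, and both shells lie in the tray at side crop (143,398) and (241,408). I'll hand in if the top camera also puts the shells clear of 132 mm.

```bash
python3 - <<'E'
from h import *
q,d=manip.grab_frame("top"); W=cloud("top",d); R,t=T2(B); h,s,v=cv2.split(cv2.cvtColor(q,cv2.COLOR_BGR2HSV))
X=(W[...,:2]-t)@R
m=((h<15)|(h>172))&(s>90)&(v<150)&(abs(X[...,0]-.15)<.03)&(abs(X[...,1])<.1)
ok=[]
for c,a,k in blobs(m,15):
    P=np.c_[X[k],W[k][:,2]]; r=least_squares(lambda q:np.linalg.norm(P-q,axis=1)-.016,P.mean(0)-[0,0,.012],loss="soft_l1",f_scale=.001)
    print(c.round(),a,P.min(0).round(3),P.max(0).round(3),r.x.round(4)); ok.append(r.x[0]>.1355)
print(ok)
if len(ok)==2 and all(ok): print(manip.finish_job())
E
```

```text
[164. 177.] 63 [ 0.131 -0.057  0.025] [ 0.151 -0.031  0.035] [ 0.1409 -0.0448  0.0172]
[157. 213.] 72 [0.131 0.022 0.023] [0.15  0.049 0.037] [0.1415 0.0349 0.0177]
[np.True_, np.True_]
the job is handed in; nothing more can be done
None
```

I handed the job in at about 25 s of the 53 s allowed. Both walnut shells are in the tray, leaning on edge against the board at roughly 140 mm along board x; the scraper stands upright and released on the board, and the jar and shaker are where they were. No verdict came back.

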